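Pin the shelf bearer, slide the shelf board out to its line and hold it

ROBOT

A 6-joint arm with a two-finger parallel gripper is mounted at the origin on the work surface. World frame = base frame: x ahead of the robot, y to its left, z up, the work surface at z = 0. Lengths are in m, angles in rad, forces in N, time in s.
With the tool pointing down it reaches from about 0.375 to 0.975 m from the base axis. Payload 3.8 kg.
Tool frame: the origin (TCP) lies midway between the tips of the shut fingers; the grasp point (between the pads) lies grip_point_offset behind it (grip_point_offset is the distance from the TCP to the grasp point, in m); z points along the fingers, y is the line along which they close (so a half turn about z gives the same grasp; the last joint's range is limited). The gripper opens to 88 mm and grips with 3 to 60 N. Pads are 18 mm wide; open, the fingers measure 123 mm over their backs; the gripper's body (75 mm by 187 mm) begins 45 mm behind the grasp point.
Start: joints at [-0.037, 0.264, 1.604, -0, 1.274, -0.037], TCP at [0.675, -0, 0.239] pointing down, gripper open.
Joint ranges: [-2.63, 2.63], [-0.94, 2.18], [0.31, 2.57], [-1.31, 4.45], [0, 2.66], [-2.55, 2.55]. Speed limits (rad/s): [2.57, 2.57, 3.14, 3.14, 3.14, 3.14].

INTERFACE

Orientations are given as a unit quaternion [x, y, z, w].
In Python, from station import * gives the robot as it stands.
- The arm moves only by the tool servo_tool, never from a script. Its argument "plan" is a list of rows, each a list of 6 numbers: the shift along the tool's x, y, z in m, then the turn, a rotation vector about the tool's x, y, z in degrees. In form: [[x, y, z, rx, ry, rz], ...]. A call has 1 to 8 rows; each row shifts and turns the commanded pose from where the row before left it, along the tool's axes as they then stand; what a row does not reach is not made up. A row lasts 1/10 s, in which the tool goes at most 50 mm and 8.59 degrees, less where a joint would pass 70% of its speed; a pose out of reach is approached as far as the arm can. A call is refused whole if a number of a shift passes 0.05 or a number of a turn 8.59, either way. A call with a gripper value outside its range is refused whole. "grip" is the opening in per cent of the stroke, from 0 (shut) to 100 (fully open), set as the call begins (left out, the last holds). The fingers move at their own pace and stop on an object; "grip_force" is the grip in N (left out, the last holds). Time passes only in rows, so rows that do not move let the fingers close. It gives the time, the measured TCP pose, the force, the opening and the grip force at its end, in the units of the state.
- sense(): the state, without advancing time (a new reading comes with each control period).
- read_camera(name): name is "scene" or "side" or "wrist"; returns (picture, depth): 480x640x3 uint8, red, green, blue; 480x640 float32, m along the optical axis (not along the pixel's ray), 0 where there is no reading.
- camera_info(name): a dict with "fx", "fy", "cx", "cy" (pixels), "position" and "attitude" of the camera in the world; the wrist camera has in their place "T_tool_cam" (4x4, takes a point from camera to tool coordinates, whose origin is the TCP and whose axes are the flange's). Camera axes: x right, y up, looking along -z (the intrinsics and any distortion apply to the point x, -y, -z); pixel columns grow to the right and rows downward; lengths in m; the calibration is good to about 2 mm. The wrist camera is an equidistant fisheye: a pixel r from the principal point sees the ray r / f radians off the axis. A picture is of the moment at which its call begins: read the wrist's pose just before it. camera_info takes no time and is no camera call.
- close_job(): hands the job in; it is judged then, once.
Trained networks look in the newest picture that a camera, given by its name, has taken for a name from the list of things; names that differ only in an ending like _2 or _b are one class to them, and where a whole thing is asked for, a point or a joint stands for the part that bears it (a point fixed in the world has none). Each returns a list of dicts, best first, with "p" (0 to 1); they miss things now and then, are a little off and sometimes report something else, mostly with a low value. They report only what shows in the picture. A call takes as long as a camera call.
- regions_of(camera, target): "pixels" (480x640 bool, what is visible of it) and "point" ([row, column] in pixels, amid what is visible of it).
- landmark_of(camera, target): "point" ([row, column] in pixels: a listed point, or the origin of a listed thing).
The state is a dict: "clock": time; "joint_pos": joint angles; "joint_vel": joint speeds; "joint_efforts": joint torques, N m; "eef_pos": TCP position; "ee_rot": TCP orientation; "wrist_force": force on the tool from outside, world axes, zero at the start; "wrist_torque": the same for the moment, N m; "grip_width": finger opening in m; "finger_force": force on a finger pad.
Only numpy, scipy, OpenCV 4.12 (cv2) and the standard library are available. Lean on these libraries where they do the work, as an engineer would, in place of code of your own. Each camera call takes 0.05 s, during which the arm holds its last target. There are 200 camera calls.

TASK

Lock the low shelf stand's dark outer bearer first: take the orange-headed pin from the blue holder and push it down through the fork and the lug until its collar sits on the fork. Then slide the white shelf board out along the bearers, without lifting it off them, until the red line across it lies along the outer edge of the pinned bearer, and finish still holding the board there, level and resting on the bearer, because from that point it tips over the edge unless you hold it while a colleague screws it down. Leave the beaker, the bottle and the screwdriver where they are.

Things in the scene. Friction and masses are not known exactly. Their poses are not given: they have to be found in the camera images.
- stand: Low stand of white square tube, fixed. Origin on the bench under the middle of the outer bearer's outer edge; +y points outward (the way to slide the board, to the robot's left), +x away from the robot. Two bearers lie along x, tops 100 mm above the bench: a white one at y = -145 to -115 mm and the dark steel outer one at y = -30 to 0. It spans x = -165 to 140 mm; nothing of it rises above the bearers.
- edge (a point): Point on the top outer edge of the outer bearer, at the middle of the board's track, 100 mm above the bench; axes as the stand's. The edge runs along x through it; the dark steel tube (x = -97 to 140 mm) shows on both sides of the 140 mm wide board.
- fork_hole (a point): Centre of the hole on the fork's top face, 100 mm above the bench, at x = -120, y = -15 mm in the stand's frame (robot's side); axes as the stand's. Two level steel ears, 40 x 34 x 6 mm, with the bearer's 8 mm lug between, 23 mm in all. Vertical holes 14.5 mm in diameter, chamfered, already in line, free space below.
- bearer: The dark steel outer bearer, 30 mm wide, 25 mm tall, its lug in the fork. Until pinned it can be pulled up to 30 mm away from the robot against about 12 N of friction; it starts fully home, holes in line. Its origin is the stand's.
- pin: Headed pin, 60 g, upright in the holder's end hole. Origin at the centre of its lower tip, z up. Steel shank 12 mm in diameter, 34 mm long, lowest 4 mm tapered; above it a collar 22 mm in diameter, 4 mm thick; on that an orange grip knob 18 mm in diameter, 24 mm tall (38 to 62 mm above the tip).
- pin_collar (a point): Centre of the underside of the pin's collar, 34 mm above the tip on the pin's axis; it meets the top of the fork when the pin is seated.
- holder: Blue block 50 (x) by 110 (y) by 45 mm tall, fixed, with three vertical holes 14.5 mm in diameter, 40 mm deep, in a row along its y; the pin stands in the hole at y = -34 mm, collar on the block's top; the others are empty. Origin under its middle.
- board: White board 140 (x) by 420 (y) by 16 mm, 0.4 to 0.8 kg, loose on both bearers. Origin: centre of underside; +y to its outer end. At its inner end (y = -210 to -200 mm) an upstand 10 mm thick over the full width rises 30 mm above the top: pinch it from above. Low upstand, 15 mm, along the far side. Red line 4 mm wide at y = -45 mm. Balance point near y = -8 mm. Sliding friction a few N.
- upstand_top (a point): Middle of the top of the board's end upstand, at x = 0, y = -205 mm and 46 mm above the board's underside; axes as the board's.
- line_near (a point): Near end of the red line (centre of its width), on the board's lower edge at the robot's side: x = -70, y = -45 mm, z = 0 in the board's frame.
- line_far (a point): Far end of the red line, on the board's lower edge at the side away from the robot: x = +70, y = -45 mm, z = 0 in the board's frame.
- beaker: Bystander: empty glass beaker, 70 mm in diameter, 90 mm tall, origin under its middle.
- reagent: Bystander: amber glass bottle, 60 mm in diameter, 120 mm tall, origin under its middle.
- driver: Bystander: red-handled screwdriver lying on the bench.

How it is judged:
On the way, in this order (a step that is already met when the one before it is completed fails the run):
1. the pin is seated through fork and lug, its collar on the fork (horizontal distance between pin_collar and fork_hole below 0.004 m and z of pin_collar in the frame of fork_hole between -0.003 and 0.0025 m and angle between pin's own z axis and vertical below 0.12 rad), for 0.2 s.
2. the board is slid out with its red line along the bearer's outer edge, held and level (y of line_near in the frame of edge between -0.005 and 0.005 m and y of line_far in the frame of edge between -0.005 and 0.005 m and contact force between the fingers and board above 0.5 N and contact force between board and bearer above 1 N and angle between board's own z axis and vertical below 0.035 rad), for 0.2 s.
At the end, for the whole second after the job is handed in: Pin upright, collar within 2.5 mm of the fork's top and 4 mm of the hole's axis; both ends of the red line within 5 mm of the bearer's outer edge; board level within 2 degrees, still, resting on that bearer (over 1 N), and the fingers holding it (over 0.5 N) (all of step 1 and all of step 2 and linear speed of board below 0.01 m/s); the arm keeps its last pose, push and grip.
It fails at once if the board is moved before the pin is seated (distance of upstand_top from where it was at the start of the episode above 0.015 m and (horizontal distance between pin_collar and fork_hole above 0.006 m or z of pin_collar in the frame of fork_hole above 0.006 m)).
It fails at once if the board is tipped or lifted off the bearers instead of slid (angle between board's own z axis and vertical above 0.12 rad or height (world z) of board above 0.12 m or height (world z) of board below 0.08 m).
It fails at once if the glass beaker is knocked or moved (distance of beaker from where it was at the start of the episode above 0.02 m or angle between beaker's own z axis and vertical above 0.3 rad).
It fails at once if the amber bottle is knocked or moved (distance of reagent from where it was at the start of the episode above 0.02 m or angle between reagent's own z axis and vertical above 0.3 rad).
It fails at once if the screwdriver is knocked or moved (distance of driver from where it was at the start of the episode above 0.02 m).
It also fails if it takes over 64 s, if anything falls off the work surface, if the arm or the gripper's body presses on something with over 40 N, if the wrist force passes 120 N, or if a joint passes its speed limit or range.

## Working session

There is one attempt and no reset: what is moved stays moved. The work goes in short steps, Python scripts to look and compute and a tool call to move; the robot and the scene stay as the last step left them, time stands still between calls to the robot, and variables do not carry over. Pictures are saved under pics/ and viewed, at most 10 in all, crops included, and the job is handed in when it is done.

Besides the shell and the picture viewer there is one more tool, called after "Emit:" in YAML: its name, and indented under it one key for each argument. servo_tool: Moves the arm, as the interface text tells. Its arguments: {"type":"object","properties":{"plan":{"type":"array"},"grip":{"type":"number"},"grip_force":{"type":"number"}},"required":["plan"]}

```bash
mkdir -p pics; ls
cat > h.py <<'E'
from station import *
import numpy as np, cv2
from scipy.spatial.transform import Rotation as R
def Rm(a):
    a=np.array(a,float)
    return R.from_quat(a).as_matrix() if a.size==4 else a.reshape(3,3)
def world(cam,rc,depth=None,z=None):
    i=camera_info(cam); r,c=rc
    d=np.array([(c-i['cx'])/i['fx'],-(r-i['cy'])/i['fy'],-1.])
    d=Rm(i['attitude'])@d; p=np.array(i['position'])
    return p+d*(depth if z is None else (z-p[2])/d[2])
def save(cam,name):
    im,d=read_camera(cam); cv2.imwrite('pics/'+name,im[:,:,::-1]); return im,d
E
python3 - <<'E'
from h import *
s=sense();print(s['clock'],s['eef_pos'],s['ee_rot'],s['grip_width'],s['wrist_force'])
ims=[]
for c in('scene','side'):
    print(c,camera_info(c))
    im,d=read_camera(c);ims.append(cv2.resize(im,(640,480)))
    cv2.imwrite(f'pics/{c}0.png',im[:,:,::-1])
    for t,z in(('edge',.1),('fork_hole',.1),('pin_collar',.045),('pin',.011),('upstand_top',.146),('line_near',.1),('line_far',.1),('holder',0),('beaker',0),('reagent',0),('driver',0.01),('stand',0),('board',.1)):
        for l in landmark_of(c,t)[:2]:
            print(t,np.round(l['point'],1),round(l['p'],2),np.round(world(c,l['point'],z=z),4))
print(camera_info('wrist'))
E
```

```text
pics
0.0 [6.74301600e-01 1.67083037e-05 2.37400337e-01] [ 0.70711445  0.70709825 -0.00076021 -0.00080308] 0.0880056208195537 [0.86716268 0.42319592 0.34626701]
scene {'fx': 515.5864095646864, 'fy': 515.5864095646864, 'cx': 322.29568903573977, 'cy': 232.33553384005668, 'position': array([1.18468054, 0.80255726, 0.83314474]), 'attitude': array([0.15073414, 0.44352444, 0.82845357, 0.30696901])}
fork_hole [251.2 370.5] 0.85 [0.4683 0.1022 0.1   ]
pin_collar [307.6 425.2] 0.51 [0.4725 0.2823 0.045 ]
pin [320.1 428.2] 0.57 [0.4684 0.2915 0.011 ]
upstand_top [212.9 285.1] 0.68 [ 0.5592 -0.1137  0.146 ]
line_near [246.3 343.4] 0.85 [0.5032 0.044  0.1   ]
line_near [376.9 472.2] 0.3 [0.5982 0.4924 0.1   ]
line_far [269.2 299.6] 0.95 [0.6383 0.0441 0.1   ]
line_far [249.1 368.6] 0.67 [0.4657 0.093  0.1   ]
holder [332.1 436.5] 0.8 [0.4743 0.3217 0.    ]
beaker [212.  230.5] 0.88 [ 0.5486 -0.4257 -0.    ]
reagent [377.8 475.3] 0.85 [ 0.5155  0.4555 -0.    ]
driver [211.2 285.2] 0.53 [ 0.4293 -0.3027  0.01  ]
driver [249.3 369.8] 0.2 [0.3757 0.0087 0.01  ]
board [263.7 331.5] 0.79 [0.5701 0.0771
[... 710 characters left out ...]
64.9 421.9] 0.69 [ 0.5482 -0.4339  0.    ]
reagent [214.1 251.9] 0.89 [0.5065 0.4274 0.    ]
driver [353.1 345. ] 0.6 [ 0.4138 -0.3229  0.01  ]
driver [235.1 282.1] 0.23 [0.5246 0.237  0.01  ]
board [227.2 320. ] 0.58 [0.5714 0.0792 0.1   ]
{'fx': 371.64829954431775, 'fy': 371.64829954431775, 'cx': 322.5553051878036, 'cy': 242.09848714888972, 'T_tool_cam': array([[-1.78499291e-04,  9.58339136e-01,  2.85632750e-01,
         7.43381891e-02],
       [ 9.99999849e-01,  3.19544580e-04, -4.47192462e-04,
        -2.69033525e-04],
       [-5.19834435e-04,  2.85632627e-01, -9.58339049e-01,
        -1.46359776e-01],
       [ 0.00000000e+00,  0.00000000e+00,  0.00000000e+00,
         1.00000000e+00]])}
```

View pics/scene0.png

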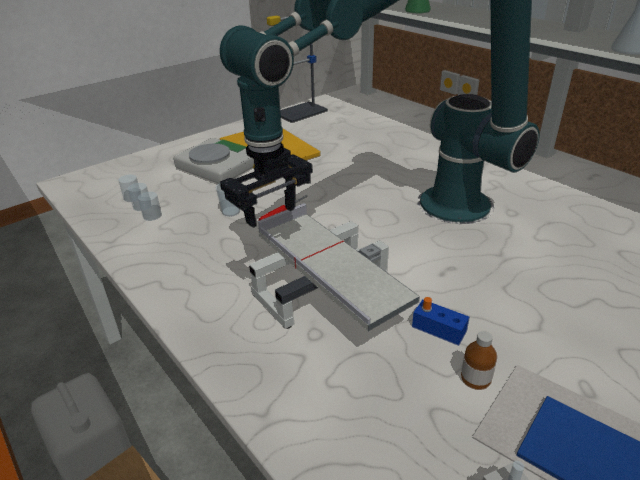

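View pics/side0.png

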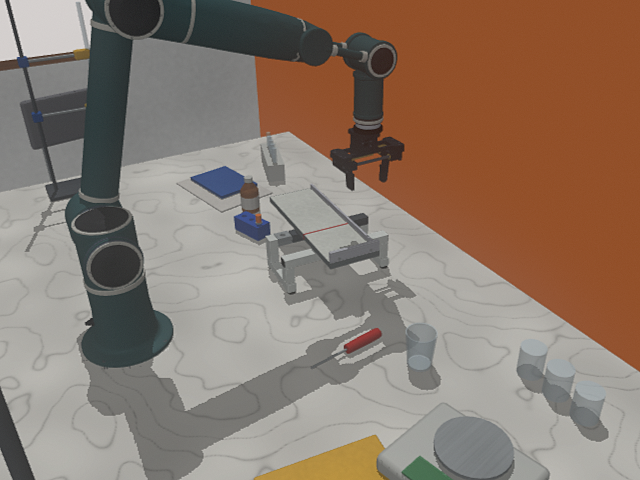

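Both views agree with the text. In the scene picture the orange knob is at about row 304, col 427, the fork at (250, 371), the red line at about (252, 320), and the board's outer end beside the pin. In the side picture the screwdriver is at (345, 355) and the beaker at (345, 420), both clear of the work. Next I turn the tool a quarter turn so that the fingers close along y, then look with the wrist camera.

Emit:
servo_tool:
  plan:
    - [0, 0, -0.01, 0, 0, -8.5]
    - [0, 0, -0.01, 0, 0, -8.5]
    - [0, 0, 0, 0, 0, -8.5]
    - [0, 0, 0, 0, 0, -8.5]
    - [0, 0, 0, 0, 0, -8.5]
    - [0, 0, 0, 0, 0, -8.5]
    - [0, 0, 0, 0, 0, -8.5]
    - [0, 0, 0, 0, 0, -8.5]
  grip: 100

```text
clock: 2.2
eef_pos: [0.675, -0.0, 0.2587]
ee_rot: [0.188, 0.982, -0.0, 0.0]
wrist_force: [-0.2, 0.4, 0.1]
grip_width: 0.0884
finger_force: 0.0
```

Emit:
servo_tool:
  plan:
    - [0, 0, 0, 0, 0, -8.5]
    - [0, 0, 0, 0, 0, -8.5]
    - [0, 0, 0, 0, 0, -5]
    - [0.04, 0.04, 0, 0, 0, 0]
    - [0.04, 0.04, 0, 0, 0, 0]
    - [0.04, 0.04, 0, 0, 0, 0]
    - [0.03, 0.04, 0, 0, 0, 0]
    - [0, 0, 0, 0, 0, 0]

```text
clock: 3.0
eef_pos: [0.5355, 0.1499, 0.259]
ee_rot: [-0.002, 1.0, 0.001, -0.001]
wrist_force: [0.4, -0.2, 0.3]
grip_width: 0.0881
finger_force: 0.0
```

```bash
cat >> h.py <<'E'
def wray(rc,s=None):
    s=s or sense(); i=camera_info('wrist'); r,c=rc
    u=np.array([c-i['cx'],r-i['cy']]); n=np.linalg.norm(u)+1e-9; th=n/i['fx']
    d=np.array([np.sin(th)*u[0]/n,-np.sin(th)*u[1]/n,-np.cos(th)])
    T=np.array(i['T_tool_cam']); Rt=Rm(s['ee_rot'])
    return Rt@T[:3,3]+s['eef_pos'], Rt@(T[:3,:3]@d)
def wpt(rc,z,s=None):
    p,d=wray(rc,s); return p+d*(z-p[2])/d[2]
TZ=dict(fork_hole=.1,pin_collar=.045,pin=.011,upstand_top=.146,line_near=.1,line_far=.1,edge=.1,holder=0)
def look(names,zs={}):
    for t in names:
        for l in landmark_of('wrist',t)[:2]:
            print(t,np.round(l['point'],1),round(l['p'],2),np.round(wpt(l['point'],zs.get(t,TZ[t])),4))
E
python3 - <<'E'
from h import *
import station
print([k for k in dir(station) if not k.startswith('_')]); print(getattr(station,'grip_point_offset',None))
s=sense();print(s['clock'],s['eef_pos'],s['ee_rot'],s['joint_pos'])
save('wrist','w1.png'); look(TZ)
E
```

```text
['PlanningError', 'camera_info', 'close_job', 'grip_point_offset', 'landmark_of', 'read_camera', 'regions_of', 'sense']
0.0187
3.0 [0.53552098 0.14992712 0.25896464] [-2.37206092e-03  9.99996505e-01  9.95637490e-04 -6.09776973e-04] [ 0.22683077  0.02726219  1.83560861  0.00231011  1.27946834 -1.34937404]
fork_hole [137.4 255.4] 0.69 [0.4666 0.0923 0.1   ]
pin_collar [151.5 461.8] 0.83 [0.4779 0.2868 0.045 ]
pin_collar [267.3  35.3] 0.24 [ 0.6082 -0.2307  0.045 ]
pin [153.1 450.1] 0.65 [0.4822 0.2857 0.011 ]
upstand_top [266.5  33.3] 0.56 [ 0.5671 -0.1282  0.146 ]
line_near [186.8 196. ] 0.57 [0.5073 0.0371 0.1   ]
holder [142.2 470.6] 0.55 [0.4685 0.3139 0.    ]
holder [136.6 257.7] 0.52 [0.4669 0.0755 0.    ]
```

View pics/w1.png

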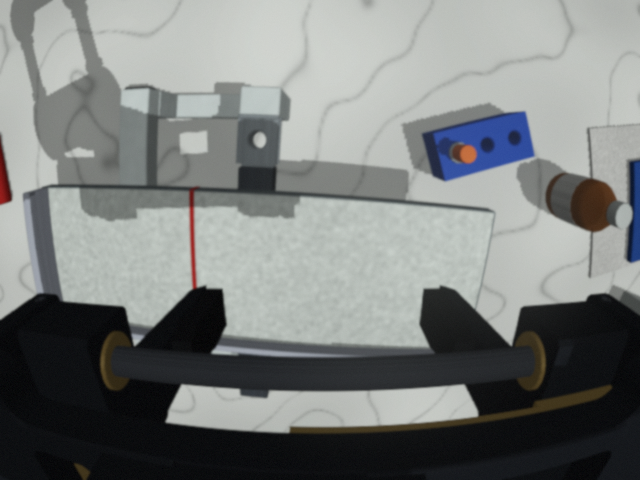

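The wrist picture shows the fork hole at (139, 258), the knob at (153, 463), the red line's near end at (187, 192), and the board's outer corner at (210, 493), close to the pin.

```bash
cat >> h.py <<'E'
def orange(im):
    h=cv2.cvtColor(im,cv2.COLOR_RGB2HSV); m=((h[...,0]>4)&(h[...,0]<18)&(h[...,1]>150)&(h[...,2]>120)).astype(np.uint8)
    return m
E
python3 - <<'E'
from h import *
im=cv2.imread('pics/w1.png')[:,:,::-1].copy()
m=orange(im); m[:,540:]=0; m[250:]=0; n,_,st,ce=cv2.connectedComponentsWithStats(m)
for k in range(1,n):
    if st[k,4]>60: print(st[k],ce[k],wpt(ce[k][::-1],.063))
for n,rc,z in(('hole',(139,258.5),.1),('corner',(210,493),.116),('near edge@450',(206,450),.116),('near lo left',(186,52),.116),('line near top',(187,192.5),.116),('holdL',(132,423),.045),('holdR',(112,527),.045),('hold nl',(180,445),.045),('fork near L',(87,241),.1),('bearer end',(167,257),.1)):
    print(n,np.round(wpt(rc,z),4))
for c in('scene','side'):
    im=cv2.imread(f'pics/{c}0.png')[:,:,::-1].copy();m=orange(im)
    n,_,st,ce=cv2.connectedComponentsWithStats(m)
    for k in range(1,n):
        if 20<st[k,4]<400: print(c,st[k],ce[k],world(c,ce[k][::-1],z=.061))
E
```

```text
[460 146  15  16 198] [466.74242424 153.66161616] [0.47941779 0.28418018 0.063     ]
hole [0.4685 0.0935 0.1   ]
corner [0.5236 0.291  0.116 ]
near edge@450 [0.5211 0.2506 0.116 ]
near lo left [ 0.4957 -0.1112  0.116 ]
line near top [0.5048 0.0399 0.116 ]
holdL [0.461  0.2441 0.045 ]
holdR [0.4303 0.3615 0.045 ]
hold nl [0.5081 0.2691 0.045 ]
fork near L [0.4245 0.0794 0.1   ]
bearer end [0.4918 0.0917 0.1   ]
scene [424 297   8  13  60] [427.61666667 302.33333333] [0.46995707 0.28515683 0.061     ]
side [355 153  26   9  85] [368.03529412 157.52941176] [1.00237891 0.50422318 0.061     ]
```

Emit:
servo_tool:
  plan:
    - [0.02, 0.045, 0.0, 0, 0, 0]
    - [0.02, 0.045, 0.0, 0, 0, 0]
    - [0.016, 0.044, 0.0, 0, 0, 0]
    - [0, 0, 0.04, 0, 0, 0]
    - [0, 0, 0.04, 0, 0, 0]
    - [0, 0, 0.0, 0, 0, 0]

```text
clock: 4.05
eef_pos: [0.479, 0.278, 0.1725]
ee_rot: [-0.0, 1.0, -0.003, -0.005]
wrist_force: [-0.6, -0.5, -1.0]
grip_width: 0.0879
finger_force: 0.0
```

Run:
```python
from h import *
s=sense();print(s['eef_pos'],s['ee_rot'])
im,d=save('wrist','w2.png'); m=orange(im); m[:,540:]=0; n,_,st,ce=cv2.connectedComponentsWithStats(m)
for k in range(1,n):
    if st[k,4]>60: print(st[k],ce[k],wpt(ce[k][::-1],.065),d[int(ce[k][1]),int(ce[k][0])])
look(['pin_collar','pin'])
```

```text
[0.47900886 0.27802751 0.17254026] [-9.94782768e-05  9.99982548e-01 -2.76634256e-03 -5.21929438e-03]
[325 225  22  23 432] [335.56712963 235.85416667] [0.47831031 0.28825266 0.065     ] 0.2544529
pin_collar [223.6 337.2] 0.67 [0.4771 0.2913 0.045 ]
pin [218.8 332.7] 0.97 [0.4832 0.2895 0.011 ]
```

View pics/w2.png

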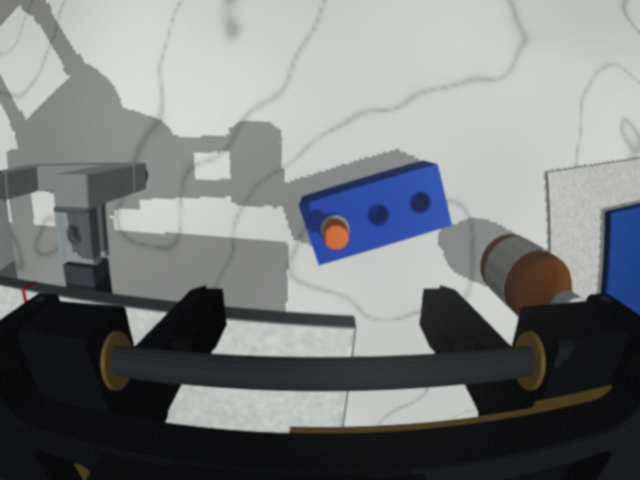

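The knob is at (236, 336), between the open fingers; the board edge is further from it than first estimated. I centre on the pin and descend partly.

Emit:
servo_tool:
  plan:
    - [0, 0.01, 0.02, 0, 0, 0]
    - [0, 0, 0.03, 0, 0, 0]
    - [0, 0, 0.02, 0, 0, 0]
    - [0, 0, 0, 0, 0, 0]
    - [0, 0, 0, 0, 0, 0]

```text
clock: 4.7
eef_pos: [0.4846, 0.2904, 0.1109]
ee_rot: [0.0, 1.0, 0.001, 0.001]
wrist_force: [0.2, -0.6, 0.4]
grip_width: 0.0879
finger_force: 0.0
```

Run:
```python
from h import *
s=sense();print(s['eef_pos'],s['ee_rot'])
im,d=save('wrist','w3.png'); m=orange(im); m[:,540:]=0; n,_,st,ce=cv2.connectedComponentsWithStats(m)
for k in range(1,n):
    if st[k,4]>60: print(st[k],ce[k],wpt(ce[k][::-1],.066))
look(['pin_collar','pin'])
```

```text
[0.48460472 0.29040899 0.1109152 ] [4.48451055e-04 9.99998811e-01 7.15127722e-04 1.29061146e-03]
[300 241  30  29 703] [314.58321479 255.09388336] [0.47575529 0.2870226  0.066     ]
pin_collar [240.5 316.7] 0.97 [0.4738 0.2881 0.045 ]
pin [225.3 315.7] 0.81 [0.4729 0.2869 0.011 ]
```

Emit:
servo_tool:
  plan:
    - [0.009, -0.003, 0, 0, 0, 0]
    - [0, 0, 0.02, 0, 0, 0]
    - [0, 0, 0.02, 0, 0, 0]
    - [0, 0, 0.017, 0, 0, 0]
    - [0, 0, 0, 0, 0, 0]
    - [0, 0, 0, 0, 0, 0]

```text
clock: 5.45
eef_pos: [0.4736, 0.287, 0.0522]
ee_rot: [-0.0, 1.0, -0.0, -0.0]
wrist_force: [0.3, 0.1, 0.7]
grip_width: 0.0881
finger_force: 0.0
```

Run:
```python
from h import *
s=sense();print(s['eef_pos'],s['ee_rot'],s['wrist_force'])
im,d=save('wrist','w4.png'); m=orange(im); m[:,540:]=0; n,_,st,ce=cv2.connectedComponentsWithStats(m)
for k in range(1,n):
    if st[k,4]>60: print(st[k],ce[k],wpt(ce[k][::-1],.068))
```

```text
[0.47363456 0.28703309 0.05218265] [-5.02446128e-05  9.99999996e-01 -2.21764708e-05 -7.62405616e-05] [0.32908582 0.06915431 0.68458241]
[ 300  311   43   38 1291] [321.40201394 329.50426026] [0.47635888 0.2874437  0.068     ]
```

View pics/w4.png

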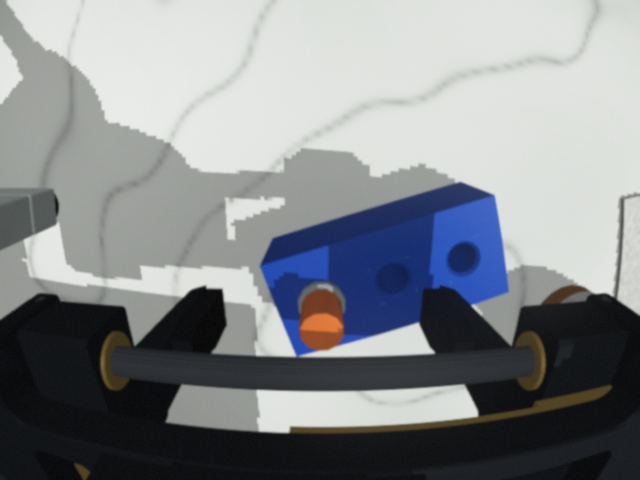

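The knob is centred between the fingers, with its top face at (339, 322). That puts the pin about 2 mm further in x, so I correct by that and close.

Emit:
servo_tool:
  plan:
    - [-0.002, 0, 0, 0, 0, 0]
    - [0, 0, 0, 0, 0, 0]
    - [0, 0, 0, 0, 0, 0]
    - [0, 0, 0, 0, 0, 0]
    - [0, 0, 0, 0, 0, 0]
    - [0, 0, 0, 0, 0, 0]
    - [0, 0, 0, 0, 0, 0]
    - [0, 0, 0, 0, 0, 0]
  grip: 0
  grip_force: 25

```text
clock: 6.3
eef_pos: [0.4759, 0.287, 0.0517]
ee_rot: [-0.0, 1.0, -0.0, -0.0]
wrist_force: [1.1, 0.4, -0.1]
grip_width: 0.0262
finger_force: 0.0
```

Emit:
servo_tool:
  plan:
    - [0, 0, 0, 0, 0, 0]
    - [0, 0, 0, 0, 0, 0]
    - [0, 0, 0, 0, 0, 0]

```text
clock: 6.6
eef_pos: [0.4759, 0.287, 0.0517]
ee_rot: [-0.0, 1.0, -0.0, -0.0]
wrist_force: [-0.1, 0.2, -0.1]
grip_width: 0.0172
finger_force: 25.0
```

Emit:
servo_tool:
  plan:
    - [0, 0, -0.03, 0, 0, 0]
    - [0, 0, -0.045, 0, 0, 0]
    - [0, 0, -0.045, 0, 0, 0]
    - [0, 0, 0, 0, 0, 0]
    - [0, -0.04, 0, 0, 0, 0]
    - [0, -0.045, 0, 0, 0, 0]
    - [0, -0.045, 0, 0, 0, 0]
    - [0, -0.04, 0, 0, 0, 0]

```text
clock: 7.4
eef_pos: [0.475, 0.1153, 0.1707]
ee_rot: [-0.0, 1.0, -0.0, -0.001]
wrist_force: [0.3, 0.1, -1.1]
grip_width: 0.0172
finger_force: 25.0
```

Emit:
servo_tool:
  plan:
    - [0, -0.023, 0, 0, 0, 0]
    - [0, 0, 0, 0, 0, 0]
    - [0, 0, 0, 0, 0, 0]

```text
clock: 7.7
eef_pos: [0.4756, 0.094, 0.1711]
ee_rot: [0.001, 1.0, 0.0, -0.0]
wrist_force: [0.2, 0.8, 0.2]
grip_width: 0.0173
finger_force: 25.0
```

Run:
```python
from h import *
s=sense();print(s['clock'],s['eef_pos'],s['ee_rot'],s['wrist_force'],s['grip_width'])
save('wrist','w5.png'); look(['fork_hole'])
tz=s['eef_pos'][2]; look(['pin','pin_collar'],dict(pin=tz-.0407,pin_collar=tz-.0067))
```

```text
7.7 [0.47556276 0.09397863 0.1710548 ] [ 8.54208365e-04  9.99999497e-01  2.57653366e-04 -4.57484729e-04] [0.23258566 0.7664598  0.1735918 ] 0.017252740983046213
fork_hole [241.1 324.2] 0.86 [0.4661 0.0965 0.1   ]
pin [273.7 323.2] 0.97 [0.4757 0.096  0.1304]
pin_collar [298.2 326.1] 0.55 [0.4743 0.0973 0.1644]
```

View pics/w5.png

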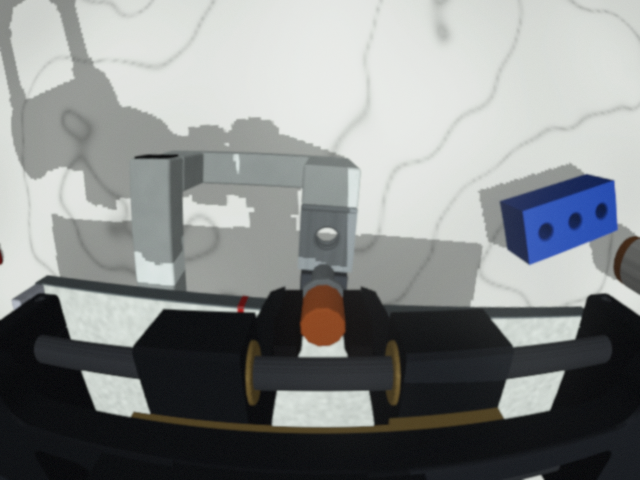

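The pin is held upright, tip at about (272, 323), and the fork hole shows in front of it at about (236, 327). I measure the hole more closely.

Run:
```python
from h import *
im=cv2.imread('pics/w5.png'); cv2.imwrite('pics/c5.png',cv2.resize(im[195:305,275:375],None,fx=5.4,fy=5.4,interpolation=cv2.INTER_CUBIC))
```

```text
(no output)
```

View pics/c5.png

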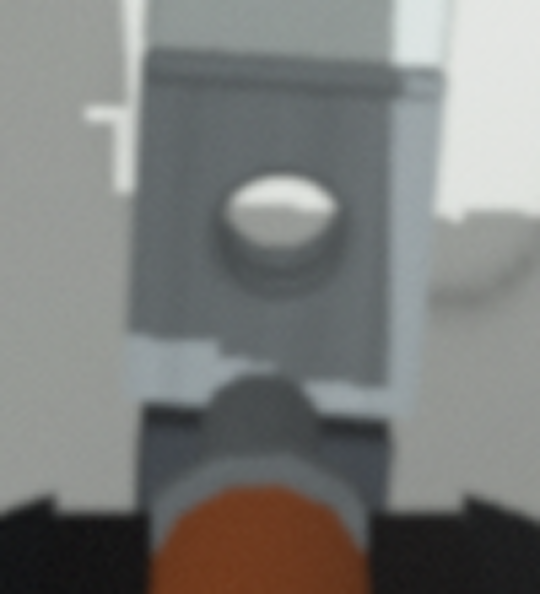

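Run:
```python
from h import *
print(wpt((238.7,327.2),.1),wpt((264.4,323.5),.1304))
```

```text
[0.46473377 0.09859722 0.1       ] [0.47030821 0.09625053 0.1304    ]
```

Emit:
servo_tool:
  plan:
    - [0.01, 0.0025, 0, 0, 0, 0]
    - [0, 0, 0.02, 0, 0, 0]
    - [0, 0, 0, 0, 0, 0]
    - [0, 0, 0, 0, 0, 0]
    - [0, 0, 0, 0, 0, 0]

```text
clock: 8.4
eef_pos: [0.4662, 0.0969, 0.1524]
ee_rot: [-0.0, 1.0, 0.0, 0.0]
wrist_force: [1.3, -0.2, -1.1]
grip_width: 0.0173
finger_force: 25.0
```

Run:
```python
from h import *
s=sense();print(s['clock'],s['eef_pos'],s['ee_rot'],s['wrist_force'])
im,_=save('wrist','w6.png'); look(['fork_hole'])
cv2.imwrite('pics/c6.png',cv2.resize(im[215:315,275:375,::-1],None,fx=5.4,fy=5.4,interpolation=cv2.INTER_CUBIC))
```

```text
8.4 [0.46616583 0.09692272 0.15237612] [-2.45221358e-04  9.99999897e-01  7.19094355e-05  3.76373608e-04] [ 1.28627163 -0.21999003 -1.09514693]
fork_hole [266.2 319.8] 0.85 [0.4663 0.0958 0.1   ]
```

View pics/c6.png

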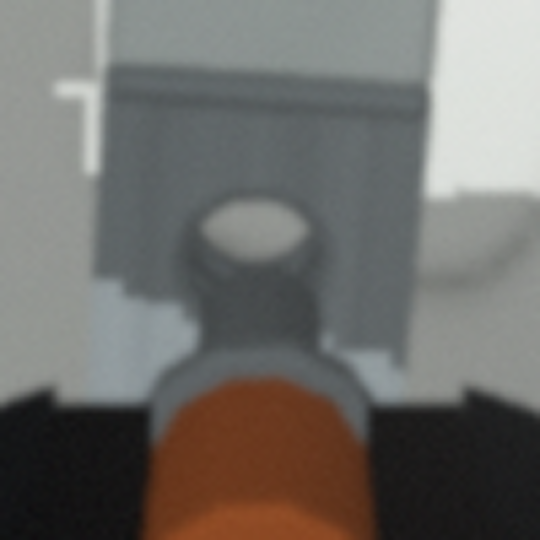

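Pin and hole are in line to within about 1.5 mm (hole centre about (263, 322), shank centre column 323). I correct that and lower the pin gently.

Emit:
servo_tool:
  plan:
    - [0.0015, -0.0005, 0, 0, 0, 0]
    - [0, 0, 0, 0, 0, 0]
    - [0, 0, 0.006, 0, 0, 0]
    - [0, 0, 0.005, 0, 0, 0]
    - [0, 0, 0.004, 0, 0, 0]
    - [0, 0, 0.003, 0, 0, 0]
    - [0, 0, 0, 0, 0, 0]

```text
clock: 9.2
eef_pos: [0.4646, 0.0961, 0.1332]
ee_rot: [0.0, 1.0, 0.0, 0.0]
wrist_force: [2.3, 0.5, -1.0]
grip_width: 0.017
finger_force: 25.0
```

Emit:
servo_tool:
  plan:
    - [-0.0005, 0, 0.003, 0, 0, 0]
    - [0, 0, 0.005, 0, 0, 0]
    - [0, 0, 0.005, 0, 0, 0]
    - [0, 0, 0.005, 0, 0, 0]
    - [0, 0, 0.003, 0, 0, 0]
    - [0, 0, 0, 0, 0, 0]
    - [0, 0, 0, 0, 0, 0]

```text
clock: 9.9
eef_pos: [0.465, 0.0961, 0.1124]
ee_rot: [0.0, 1.0, 0.0, 0.0]
wrist_force: [3.5, 0.7, -1.7]
grip_width: 0.017
finger_force: 25.0
```

Emit:
servo_tool:
  plan:
    - [-0.001, -0.0003, 0.002, 0, 0, 0]
    - [0, 0, 0.002, 0, 0, 0]
    - [0, 0, 0.001, 0, 0, 0]
    - [0, 0, 0.001, 0, 0, 0]
    - [0, 0, 0, 0, 0, 0]
    - [0, 0, 0, 0, 0, 0]

```text
clock: 10.5
eef_pos: [0.4657, 0.0958, 0.1067]
ee_rot: [0.0, 1.0, 0.0, -0.0]
wrist_force: [-0.0, 0.8, 0.5]
grip_width: 0.017
finger_force: 25.0
```

Emit:
servo_tool:
  plan:
    - [0, 0, 0.001, 0, 0, 0]
    - [0, 0, 0.001, 0, 0, 0]
    - [0, 0, 0, 0, 0, 0]
    - [0, 0, 0, 0, 0, 0]

```text
clock: 10.9
eef_pos: [0.4659, 0.0958, 0.1065]
ee_rot: [-0.0, 1.0, -0.0, -0.0]
wrist_force: [-5.4, 0.3, 13.1]
grip_width: 0.0168
finger_force: 25.0
```

Contact at 13 N with the TCP at 106.5 mm, exactly where the collar should meet the fork. Release and go up.

Emit:
servo_tool:
  plan:
    - [0, 0, 0, 0, 0, 0]
    - [0, 0, 0, 0, 0, 0]
    - [0, 0, 0, 0, 0, 0]
    - [0, 0, 0, 0, 0, 0]
    - [0, 0, -0.02, 0, 0, 0]
    - [0, 0, -0.04, 0, 0, 0]
    - [0, 0, -0.04, 0, 0, 0]
  grip: 50

```text
clock: 11.6
eef_pos: [0.4648, 0.0956, 0.2045]
ee_rot: [0.0, 1.0, -0.0, -0.002]
wrist_force: [1.2, 0.5, 0.2]
grip_width: 0.0442
finger_force: 0.0
```

Emit:
servo_tool:
  plan:
    - [0, 0, -0.04, 0, 0, 0]
    - [-0.03, -0.04, 0, 0, 0, 0]
    - [-0.03, -0.04, 0, 0, 0, 0]
    - [-0.01, -0.04, 0, 0, 0, 0]
    - [0, -0.04, 0, 0, 0, 0]
    - [0, 0, 0, 0, 0, 0]
    - [0, 0, 0, 0, 0, 0]

```text
clock: 12.3
eef_pos: [0.5356, -0.0649, 0.2441]
ee_rot: [0.001, 1.0, 0.0, -0.001]
wrist_force: [-0.6, -0.5, -0.5]
grip_width: 0.044
finger_force: 0.0
```

Run:
```python
from h import *
s=sense();print(s['clock'],s['eef_pos'],s['ee_rot'],s['joint_pos'][5])
im,_=save('wrist','w7.png'); look(['fork_hole','pin_collar','upstand_top','line_near','line_far','edge'],dict(pin_collar=.1))
for l in landmark_of('scene','pin_collar')[:0]: pass
```

```text
12.3 [ 0.53564547 -0.06487778  0.24411677] [ 1.24164826e-03  9.99999002e-01  3.76832303e-04 -5.58170724e-04] -1.7355495071532268
fork_hole [147.6 514.6] 0.83 [0.4648 0.1002 0.1   ]
fork_hole [277.8 243.9] 0.72 [ 0.5803 -0.1301  0.1   ]
pin_collar [145.7 514.5] 0.76 [0.4631 0.1003 0.1   ]
pin_collar [271.9 488.6] 0.51 [0.5765 0.0873 0.1   ]
upstand_top [280.6 243.9] 0.78 [ 0.564  -0.1192  0.146 ]
line_near [185.1 454.4] 0.94 [0.4998 0.0459 0.1   ]
line_far [337.7 429.1] 0.9 [0.6422 0.0376 0.1   ]
```

View pics/w7.png

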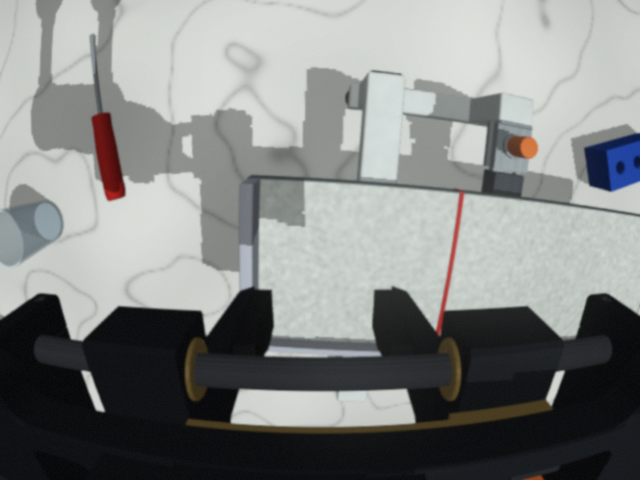

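The pin is seated, its orange head above the fork at (147, 522). The board lies slightly turned, with the red line running from (190, 462) to (330, 440). Now I fit the bearer's edge and the board from depth.

```bash
cat >> h.py <<'E'
def cloud(cam,m,d):
    rr,cc=np.nonzero(m&(d>0)); out=[]
    i=camera_info(cam); D=d[rr,cc]
    if cam=='wrist':
        s=sense();u=np.c_[cc-i['cx'],rr-i['cy']];n=np.linalg.norm(u,axis=1)+1e-9;th=n/i['fx']
        P=np.c_[np.tan(th)*u[:,0]/n,-np.tan(th)*u[:,1]/n,-np.ones(len(n))]*D[:,None]
        T=np.array(i['T_tool_cam']);P=P@T[:3,:3].T+T[:3,3];return P@Rm(s['ee_rot']).T+s['eef_pos'],rr,cc
    P=np.c_[(cc-i['cx'])/i['fx'],-(rr-i['cy'])/i['fy'],-np.ones(len(D))]*D[:,None]
    return P@Rm(i['attitude']).T+np.array(i['position']),rr,cc
def edgefit(P,a,b,n=12,q=97,axis=0):  # upper boundary of other coordinate in bins along axis
    xs=np.linspace(a,b,n+1);X=[];Y=[]
    for l,h in zip(xs[:-1],xs[1:]):
        k=(P[:,axis]>l)&(P[:,axis]<h)
        if k.sum()>5: X.append((l+h)/2);Y.append(np.percentile(P[k,1-axis],q))
    return np.array(X),np.array(Y)
E
python3 - <<'E'
from h import *
for cam in('scene','side','wrist'):
    im,d=read_camera(cam)
    for t in('bearer','stand','board'):
        L=regions_of(cam,t)
        if not L: print(cam,t,'none');continue
        for g in L[:2]:
            P,rr,cc=cloud(cam,g['pixels'],d); 
            zt=.116 if t=='board' else .1
            k=abs(P[:,2]-zt)<.005; Q=P[k]
            print(cam,t,round(g['p'],2),len(P),k.sum(), np.round(np.percentile(P[:,2],[5,50,95]),3))
            if k.sum()>30:
                r=cv2.minAreaRect(Q[:,:2].astype(np.float32)*1000); print('  rect',np.round(r[0],1),np.round(r[1],1),round(r[2],2), 'x',np.round(Q[:,0].min(),3),np.round(Q[:,0].max(),3))
                if t!='board':
                    X,Y=edgefit(Q,Q[:,0].min(),Q[:,0].max(),10); print('  ',np.round(X,3),np.round(Y,4))
        np.savez(f'{cam}_{t}.npz',m=L[0]['pixels'],d=d,im=im)
E
```

```text
scene bearer 0.69 651 383 [0.079 0.098 0.103]
  rect [684.2  83.9] [42.4 86.1] 73.38 x 0.645 0.727
   [0.649 0.658 0.666 0.674 0.682 0.691 0.699 0.707 0.715 0.723] [0.1057 0.0983 0.0991 0.098  0.0971 0.0979 0.0954 0.0953 0.0947 0.0941]
scene stand 0.97 3181 1127 [0.011 0.084 0.102]
  rect [569.6  35.1] [152.9 308.2] 85.98 x 0.413 0.727
   [0.429 0.46  0.492 0.649 0.68  0.712] [0.116  0.1154 0.1131 0.0992 0.0976 0.0944]
scene board 0.77 8384 6590 [0.108 0.117 0.132]
  rect [576.2  84.9] [425.  145.2] 86.53 x 0.493 0.661
scene board 0.19 107 30 [0.102 0.118 0.129]
side bearer 0.76 318 142 [0.079 0.093 0.102]
  rect [593.   85.6] [ 43.8 260.2] 85.11 x 0.462 0.724
   [0.475 0.501 0.685 0.711] [0.0994 0.105  0.0935 0.0935]
side stand 0.91 2061 592 [0.014 0.081 0.101]
  rect [561.1  -6.7] [223.  305.6] 85.47 x 0.406 0.719
   [0.422 0.453 0.484 0.516 0.672 0.704] [0.1102 0.11   0.1011 0.0975 0.0876 0.0915]
side stand 0.17 276 130 [0.076 0.094 0.102]
  rect [604.1  84.6] [ 43.8 237.8] 85.11 x 0.484 0.724
   [0.496 0.664 0.688 0.712] [0.1012 0.0863 0.0937 0.0935]
side board 0.59 4687 3286 [0.102 0.115 0.138]
  rect [572.8  83.6] [433.5 143.3] 86.78 x 0.489 0.655
wrist bearer 0.8 961 669 [0.081 0.1   0.101]
  rect [494.6  94. ] [31.6 21.9] 87.27 x 0.483 0.506
   [0.486 0.489 0.491 0.493 0.496 0.498 0.5   0.503 0.505] [0.095  0.1079 0.1082 0.1081 0.1073 0.108  0.1073 0.1079 0.1072]
wrist stand 0.87 11261 7276 [0.028 0.1   0.102]
  rect [568.1  32.4] [147.5 308.4] 85.72 x 0.41 0.717
   [0.425 0.456 0.486 0.517 0.671 0.702] [ 0.1122  0.1102  0.108   0.1075 -0.0362 -0.0221]
wrist board 0.81 51746 47643 [0.115 0.117 0.131]
  rect [573.   84.7] [421.  136.5] 86.4 x 0.492 0.648
```

The stand and the board are both turned about −4°, so the board needs about 63 mm along the stand's +y. I go over the upstand at (0.561, −0.120) with the tool turned to match.

Emit:
servo_tool:
  plan:
    - [-0.015, -0.03, 0, 0, 0, 0]
    - [-0.01, -0.025, 0, 0, 0, 0]
    - [0, 0, 0, 0, 0, 3.8]
    - [0, 0, 0.04, 0, 0, 0]
    - [0, 0, 0.03, 0, 0, 0]
    - [0, 0, 0, 0, 0, 0]
    - [0, 0, 0, 0, 0, 0]

```text
clock: 14.0
eef_pos: [0.5606, -0.1192, 0.1746]
ee_rot: [0.033, 0.999, 0.0, -0.001]
wrist_force: [0.2, -0.7, 0.3]
grip_width: 0.0437
finger_force: 0.0
```

Run:
```python
from h import *
s=sense();print(s['clock'],s['eef_pos'],R.from_quat(s['ee_rot']).as_matrix().round(3).tolist())
im,d=read_camera('wrist'); look(['upstand_top'])
P,rr,cc=cloud('wrist',np.ones(d.shape,bool),d)
k=(abs(P[:,2]-.146)<.004)&(P[:,0]>.48)&(P[:,0]<.66)&(abs(P[:,1]+.12)<.04)
print(k.sum(), [np.round(v,3) for v in cv2.minAreaRect(P[k][:,:2].astype(np.float32)*1000)])
k=(abs(P[:,2]-.116)<.004)&(P[:,1]>-.14)&(P[:,1]<.2)&(P[:,0]<.66);r=cv2.fitLine(P[k&(abs(P[:,1]+.1)<.02)][:,:2].astype(np.float32),2,0,.01,.01);print(k.sum())
```

```text
14.0 [ 0.56060339 -0.1192098   0.17455408] [[-0.998, 0.066, -0.001], [0.066, 0.998, 0.0], [0.001, 0.0, -1.0]]
upstand_top [286.7 317.8] 0.76 [ 0.5652 -0.1217  0.146 ]
upstand_top [106.  609.9] 0.22 [0.4698 0.0549 0.146 ]
4155 [array([ 564.274, -120.61 ]), array([ 10.139, 139.167]), np.float64(86.233)]
49739
```

Emit:
servo_tool:
  plan:
    - [-0.0035, -0.0015, 0.01, 0, 0, 0]
    - [0, 0, 0.02, 0, 0, 0]
    - [0, 0, 0.022, 0, 0, 0]
    - [0, 0, 0, 0, 0, 0]

```text
clock: 14.5
eef_pos: [0.5626, -0.1205, 0.1203]
ee_rot: [0.033, 0.999, 0.0, -0.002]
wrist_force: [-1.2, 0.1, 0.3]
grip_width: 0.0443
finger_force: 0.0
```

Emit:
servo_tool:
  plan:
    - [0, 0, 0, 0, 0, 0]
    - [0, 0, 0, 0, 0, 0]
    - [0, 0, 0, 0, 0, 0]
    - [0, 0, 0, 0, 0, 0]
    - [0, 0, 0, 0, 0, 0]
    - [0, 0, 0, 0, 0, 0]
    - [0, 0, 0, 0, 0, 0]
  grip: 0
  grip_force: 40

```text
clock: 15.2
eef_pos: [0.5649, -0.121, 0.1236]
ee_rot: [0.033, 0.999, -0.0, 0.001]
wrist_force: [-0.7, 0.7, 4.7]
grip_width: 0.0095
finger_force: 40.0
```

Emit:
servo_tool:
  plan:
    - [0, 0.005, 0, 0, 0, 0]
    - [0, 0.01, 0, 0, 0, 0]
    - [0, 0.01, 0, 0, 0, 0]
    - [0, 0.01, 0, 0, 0, 0]
    - [0, 0.01, 0, 0, 0, 0]
    - [0, 0.007, 0, 0, 0, 0]
    - [0, 0, 0, 0, 0, 0]
    - [0, 0, 0, 0, 0, 0]

```text
clock: 16.0
eef_pos: [0.5686, -0.0696, 0.1236]
ee_rot: [0.033, 0.999, -0.001, 0.001]
wrist_force: [0.0, -3.0, 5.3]
grip_width: 0.0099
finger_force: 40.0
```

```bash
cat > m.py <<'E'
from h import *
s=sense();print(s['clock'],s['eef_pos'],s['wrist_force'],s['wrist_torque'],s['finger_force'])
y0=lambda x:.1024-.0716*(x-.5863)
for cam in('scene','side','wrist'):
    im,d=read_camera(cam)
    f=(lambda rc,z:wpt(rc,z)) if cam=='wrist' else (lambda rc,z:world(cam,rc,z=z))
    for t in('line_near','line_far'):
        for l in landmark_of(cam,t)[:1]:
            p=f(l['point'],.1);print(cam,t,round(l['p'],2),np.round(p,4),'out of edge',round(p[1]-y0(p[0]),4))
    h=cv2.cvtColor(im,cv2.COLOR_RGB2HSV);red=((h[...,0]<6)|(h[...,0]>174))&(h[...,1]>110)
    P,rr,cc=cloud(cam,red,d)
    k=(abs(P[:,2]-.116)<.007)&(P[:,0]>.48)&(P[:,0]<.67)&(P[:,1]>0.02)&(P[:,1]<.14)
    if k.sum()>10:
        Q=np.array([f((a,b),.116) for a,b in zip(rr[k],cc[k])])
        q=np.polyfit(Q[:,0]-.57,Q[:,1],1);print(cam,'red',k.sum(),'x',Q[:,0].min().round(3),Q[:,0].max().round(3),'y@.57',q[1].round(4),'slope',q[0].round(4),'out',(q[1]-y0(.57)).round(4))
    for t in('bearer',):
        for g in regions_of(cam,t)[:1]:
            P,rr,cc=cloud(cam,g['pixels'],d);Q=P[abs(P[:,2]-.1)<.004]
            if len(Q)>30:
                X,Y=edgefit(Q,Q[:,0].min(),Q[:,0].max(),8);print(cam,'edge err',np.round(X,3),np.round(Y-y0(X),4))
    for g in regions_of(cam,'board')[:1]:
        P,_,_=cloud(cam,g['pixels'],d);Q=P[abs(P[:,2]-.116)<.004]
        if len(Q)>300:
            r=cv2.minAreaRect(Q[:,:2].astype(np.float32)*1000);A=np.c_[Q[:,:2]-Q[:,:2].mean(0),np.ones(len(Q))];print(cam,'board',np.round(r[0],1),np.round(r[1],1),round(r[2],2),'tilt',np.linalg.lstsq(A,Q[:,2],rcond=None)[0].round(4))
E
python3 m.py
```

```text
16.0 [ 0.56863421 -0.06961323  0.12363489] [ 3.81549276e-03 -3.02053093e+00  5.33396199e+00] [-0.16824353 -0.0413696   0.02193848] 40.00137314200401
scene line_near 0.71 [0.5051 0.0946 0.1   ] out of edge -0.0137
scene line_far 0.83 [0.6507 0.0883 0.1   ] out of edge -0.0095
scene red 69 x 0.509 0.651 y@.57 0.089 slope -0.0578 out -0.0146
scene edge err [0.653 0.683 0.713] [0.0016 0.0032 0.0023]
side line_near 0.89 [0.5108 0.1009 0.1   ] out of edge -0.0069
side line_far 0.85 [0.6571 0.0978 0.1   ] out of edge 0.0004
side red 14 x 0.512 0.59 y@.57 0.0922 slope -0.0732 out -0.0113
side edge err [] []
side board [575.8 134.5] [431.9 143.8] 86.53 tilt [ 0.0019 -0.0006  0.1155]
wrist line_near 0.95 [0.5064 0.0958 0.1   ] out of edge -0.0124
wrist line_far 0.88 [0.6482 0.0863 0.1   ] out of edge -0.0116
wrist red 512 x 0.507 0.581 y@.57 0.0921 slope -0.0646 out -0.0115
wrist board [570.4  29.7] [208.2 136.2] 86.31 tilt [0.0017 0.0005 0.1165]
```

Emit:
servo_tool:
  plan:
    - [0, 0.004, 0, 0, 0, 0]
    - [0, 0.004, 0, 0, 0, 0]
    - [0, 0.002, 0, 0, 0, 0]
    - [0, 0, 0, 0, 0, 0]
    - [0, 0, 0, 0, 0, 0]

```text
clock: 17.25
eef_pos: [0.5692, -0.0607, 0.1236]
ee_rot: [0.033, 0.999, -0.001, 0.001]
wrist_force: [-0.9, -5.9, 6.8]
grip_width: 0.0097
finger_force: 40.0
```

```bash
python3 m.py
python3 - <<'E'
from h import *
im,_=read_camera('scene'); cv2.imwrite('pics/c8.png',cv2.resize(im[220:320,250:400,::-1],None,fx=5.2,fy=5.2,interpolation=cv2.INTER_CUBIC))
E
```

```text
17.25 [ 0.56922975 -0.06073999  0.12364572] [-0.9327493  -5.92021039  6.84790127] [-0.75068976 -0.02520471 -0.04766836] 40.00873657409102
scene line_near 0.92 [0.504  0.0992 0.1   ] out of edge -0.009
scene line_far 0.76 [0.6471 0.1022 0.1   ] out of edge 0.0041
scene red 72 x 0.506 0.654 y@.57 0.0981 slope -0.0527 out -0.0055
scene edge err [0.651 0.661 0.671 0.681 0.691 0.702 0.712 0.722] [0.0035 0.0013 0.0017 0.002  0.0018 0.0021 0.001  0.0026]
scene board [580.3 145.4] [423.4 145.6] 86.24 tilt [-1.500e-03  1.000e-04  1.167e-01]
side line_near 0.67 [0.5068 0.104  0.1   ] out of edge -0.0041
side line_far 0.6 [0.6433 0.1061 0.1   ] out of edge 0.0077
side red 16 x 0.507 0.598 y@.57 0.1014 slope -0.068 out -0.0022
side board [577.6 146.1] [438.6 144.4] 86.26 tilt [ 0.0024 -0.0005  0.1155]
wrist line_near 0.65 [0.5073 0.1046 0.1   ] out of edge -0.0034
wrist line_far 0.9 [0.6472 0.096  0.1   ] out of edge -0.002
wrist red 513 x 0.507 0.582 y@.57 0.101 slope -0.0641 out -0.0026
wrist edge err [0.499 0.67 ] [-0.0009 -0.0028]
wrist board [571.2  38.1] [207.3 136.7] 86.35 tilt [0.0018 0.0006 0.1165]
```

View pics/c8.png

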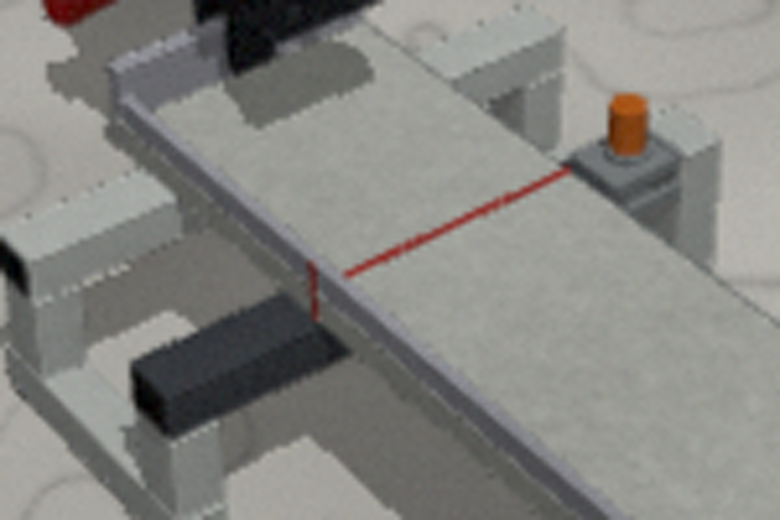

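The crop shows the seated pin and the red line. The line's far lower end at (315, 318) is still a few mm short of where the bearer's outer top edge meets the board, near (322, 325). I measure that edge directly in the pictures.

Run:
```python
from h import *
im,_=read_camera('scene');g=im.mean(2)
for c in (286,290,294,298,302,306): print(c,g[268:308,c].astype(int))
print(im[268:284,308:314].tolist()[0:16:1] if 0 else '')
r=im[...,0].astype(int)-im[...,1]
for c in range(307,316): print(c,r[266:286,c])
# line fit on board top in raw image
```

```text
286 [104 109 107 110 108 106 110 108 109 108 110 108 109 118 158 159  97  56
  60  59  57  57  58  56  56  58  59  40  45  43  40  45  41  41  67 126
 126 123 123 124]
290 [109 108 111 110 111 109 108 109 109 106 109 110 110 107  81  52  56  57
  56  57  58  59  56  57  61  44  46  41  46  44  41  42  65 126 124 121
 121 123 120 125]
294 [114 110 108 109 110 111 112 112 113 113 111 108  69  54  58  54  58  57
  57  54  55  53  58  46  39  42  39  44  45  41  51  86 107 104 107 106
 104 104 104 102]
298 [ 89  89  99 108 114 109 114 112 113 113  98  55  52  57  58  55  57  58
  57  59  54  42  44  45  42  44  39  46  53  85 102 101  98  95  93  95
  95  97  96  99]
302 [ 96  96  87  87  85  91 109 109 101  57  53  54  57  57  56  56  56  58
  57  43  44  44  39  41  43  43  43  76 104 107 106 107 104 104 106 106
 103 109 126 161]
306 [ 82  83  81  82  89  93  87  88  84  74  56  55  55  59  58  57  53  41
  40  42  44  40  43  40  44  77 104 105 106 105 106 105 106 106 104 106
 116 161 160 160]

307 [-2 -2  0  1  1 -1 -2  0 -2  1 -3  0 -1 -4 -5 -2 -3 -5 -4 -4]
308 [-1 -1  0 -3  7  4  2  1  5  0  0  0 -3 -2 -4  0 -2 -4 -4 -4]
309 [-1  0 -2  2 28 40 25 26 24 24 21  5  7  7 10  7 -6 -1 -1  0]
310 [-3 -1 -1  3 23 36 50 47 50 49 37 44 49 46 50 34 -4 -1 -2 -3]
311 [-1  0 -2 -1  0  0  1 -1 -2 -2 -2  0 13 13 17 18 -1 -3  1 -4]
312 [-1 -4 -1 -4 -2  0 -3  2  0  0  1 -1 -4 -1 -3  1 -2 -3  0 -1]
313 [-2 -1 -1 -2  1 -1 -2  0 -2  0  0  2  1 -1 -2  0  2 -1  1 -3]
314 [ 0 -3  0  0 -3  0  1 -2 -3  1  1  1 -2 -1 -1  0  1 -4 -2 -4]
315 [ 0 -2  0 -3 -2  1  9  3  0  0  1  0 -1 -2 -1  0  1 -3 -1 -1]
```

Run:
```python
from h import *
n=np.array([.0716,.9974])
for c in (286,298,306,310.3):
    p=world('scene',(284.5-.5*(c-306),c),z=.1);print(np.round(p,4),(p[:2]-[.5863,.1024])@n)
for r in (281.,281.7): 
    p=world('scene',(r,310.3),z=.1);print('line',np.round(p,4),(p[:2]-[.5863,.1024])@n)
```

```text
[0.7144 0.0941 0.1   ] 0.0008510089085543835
[0.6828 0.0955 0.1   ] 3.407456708585844e-05
[0.6612 0.0965 0.1   ] -0.0005233778504308725
[0.6495 0.097  0.1   ] -0.0008273714842022069
line [0.6465 0.0934 0.1   ] -0.004678348617915334
line [0.648  0.0953 0.1   ] -0.002678290211572633
```

The scene edge is 2–4 mm past the line's far end, and the wrist camera gives 2–3.5 mm. I move 3 mm more.

Emit:
servo_tool:
  plan:
    - [0, 0.002, 0, 0, 0, 0]
    - [0, 0.001, 0, 0, 0, 0]
    - [0, 0, 0, 0, 0, 0]
    - [0, 0, 0, 0, 0, 0]
    - [0, 0, 0, 0, 0, 0]

```text
clock: 18.6
eef_pos: [0.5694, -0.0581, 0.1237]
ee_rot: [0.033, 0.999, -0.001, 0.001]
wrist_force: [-0.5, -6.6, 5.0]
grip_width: 0.0095
finger_force: 40.0
```

```bash
python3 m.py
python3 - <<'E'
from h import *
im,_=read_camera('scene');g=im.mean(2);r=im[...,0].astype(int)-im[...,1]
for c in (290,298,306): print(c,268+np.argmin(np.diff(g[276:298,c]))+8.5,g[276:298,c].astype(int))
for c in range(308,316): print(c,r[266:290,c])
E
```

```text
18.6 [ 0.5694386  -0.05805305  0.12366683] [-0.51400426 -6.5798313   4.95145954] [-0.87970237 -0.0169738   0.00926806] 40.011565117165446
scene line_near 0.7 [0.5005 0.1076 0.1   ] out of edge -0.001
scene line_far 0.88 [0.6407 0.1014 0.1   ] out of edge 0.0029
scene red 71 x 0.509 0.653 y@.57 0.1007 slope -0.0504 out -0.0028
scene edge err [0.652 0.662 0.672 0.682 0.692 0.701 0.711 0.721] [0.0025 0.0021 0.0011 0.0026 0.0014 0.0016 0.0023 0.0014]
scene board [580.8 148.8] [422. 145.] 86.2 tilt [-0.0011 -0.0002  0.1167]
side line_near 0.67 [0.505  0.1004 0.1   ] out of edge -0.0078
side line_far 0.96 [0.6403 0.0952 0.1   ] out of edge -0.0033
side red 14 x 0.512 0.601 y@.57 0.1042 slope -0.0715 out 0.0007
side edge err [0.493 0.501] [-0.0069 -0.0012]
side board [576.7 144.7] [433.3 142.1] 86.5 tilt [ 0.002  -0.0003  0.1155]
wrist line_near 0.77 [0.5083 0.1063 0.1   ] out of edge -0.0017
wrist line_far 0.97 [0.6496 0.0982 0.1   ] out of edge 0.0003
wrist red 512 x 0.507 0.582 y@.57 0.1037 slope -0.0639 out 0.0002
wrist edge err [0.493 0.668] [-0.0014 -0.0023]
wrist board [571.2  41. ] 
[... 274 characters left out ...]
56  56  57  58  55  56  40  41  42  45  41  45  42  51  78
 106 107 104 106]
308 [ 0  1  2 -1  0  1 -1 -2  1  0 -3 -1  0 -2 -3 -4 -3 -3 -4 -3 -2 -2 -4  0]
309 [-1  0 -2  1  1 10  9  5  4  7  4  7  2  7  4  0 -5 -2 -2 -1 -4 -5 -3 -1]
310 [-2 -1  0  0  4 49 47 37 40 36 39 39 36 39 24 23  6 -1  0 -1 -4 -3 -1 -4]
311 [ 0  0  0 -1  4 22 26 29 41 39 40 36 43 44 43 43 24 -5 -1 -2 -2 -3 -1 -3]
312 [-4 -1 -1 -1 -1 -1 -1  0 -1 -1  0 -3 -1  0  0 -3 -2 -2 -1  0 -3 -3 -2 -4]
313 [-1  0 -1 -2 -1 -1 -1  0  0 -1  0 -1  0  1 -1  0 -2 -3 -1  2 -2  1  1 -2]
314 [-2 -2 -3 -1 -1 -2 -1 -2  1  1  0  1  0  2 -2 -2 -2 -2  0 -1 -2  3 -2 -1]
315 [ 0 -3 -2 -5 -1 -3 -3 -3  0  1  1 -1  0  0  1 -3  1 -1 -4 -3 -4  0 -2  0]
```

The line's far end (282.3, 310.7) now lies on the bearer's edge (row 282.2 there), the wrist camera agrees within about 2 mm, and the board is level. I hand in the job.

Emit:
servo_tool:
  plan:
    - [0, 0, 0, 0, 0, 0]
    - [0, 0, 0, 0, 0, 0]
    - [0, 0, 0, 0, 0, 0]
    - [0, 0, 0, 0, 0, 0]

```text
clock: 19.8
eef_pos: [0.5694, -0.058, 0.1236]
ee_rot: [0.033, 0.999, -0.001, 0.001]
wrist_force: [0.1, -7.8, 5.3]
grip_width: 0.0096
finger_force: 40.0
```

```bash
python3 -c "
from station import *
print(close_job())"
```

```text
the job is handed in; nothing more can be done
None
```

I seated the pin in the fork, slid the board out until its red line lay on the bearer's outer edge (within about 2 mm as measured), and handed the job in at 19.8 s, still gripping the board level; no verdict was returned.

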